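# Pull in a barrow wheel's high spot: a quarter turn, then a half turn

## Robot

A 6-joint arm with a two-finger parallel gripper is mounted at the origin on the work surface. World frame = base frame: x ahead of the robot, y to its left, z up, the work surface at z = 0. Lengths are in m, angles in degrees, forces in N, time in s.
With the tool pointing down it reaches from about 0.3 to 0.75 m from the base axis. Payload 8.5 kg.
Tool frame: the origin (TCP) lies midway between the tips of the shut fingers; the grasp point (between the pads) lies env.tcp_to_grasp behind it (env.tcp_to_grasp is the distance from the TCP to the grasp point, in m); z points along the fingers, y is the line along which they close (so a half turn about z gives the same grasp; the last joint's range is limited). The gripper opens to 85 mm and grips with 20 to 120 N. Pads are 22 mm wide; open, the fingers measure 114 mm over their backs; the gripper's body (76 mm by 85 mm) begins 54 mm behind the grasp point. The pads swing forward as they close: fully open they stand 13 mm farther back than shut.
Start: joints at [-80.46, 21.807, 74.336, -0, 83.858, -12.336], TCP at [0.205, -0.51, 0.231] pointing down, gripper open.
Joint ranges: [-178.18, 178.18], [-50.72, 133.34], [12.68, 142.11], [-81.47, 261.47], [9.98, 163.14], [-165.26, 165.26]. Speed limits (degrees/s): [136.94, 136.94, 180, 180, 180, 180].

## Interface

Orientations are given as a 3x3 rotation matrix whose columns are the frame's x, y, z axes.
In Python, from rig import observe, optics, job, env gives the robot as it stands. The module is installed in compiled form; this text tells all that it offers.
- The arm moves only by the shell command python3 -m jog 'ROWS' [FORCE]. ROWS is JSON, a list of rows, each a list of 7 numbers: the turn, a rotation vector about the tool's x, y, z in rad, then the shift along the tool's x, y, z in m, then the opening in per cent of the stroke, from 0 (shut) to 100 (fully open). A call has 1 to 10 rows; each row shifts and turns the commanded pose from where the row before left it, along the tool's axes as they then stand; what a row does not reach is not made up. A row lasts 1/8 s, in which the tool goes at most 62.5 mm and 10.7 degrees, less where a joint would pass 70% of its speed; a pose out of reach is approached as far as the arm can. A call is refused whole if a number of a shift passes 0.0625 or a number of a turn 0.188, either way. A call with a gripper value outside its range is refused whole. The fingers move at their own pace and stop on an object; FORCE is the grip in N (left out, the last holds). Time passes only in rows, so rows that do not move let the fingers close. It gives the time, the measured TCP pose, the force, the opening and the grip force at its end, in the units of the state.
- observe(): the state, without advancing time (a new reading comes with each control period).
- optics.get_image(name): name is "side" or "top" or "wrist"; returns a dict with "pixels" (420x560x3 uint8, red, green, blue), "mtx" (3x3 intrinsics, pixels), "rvec" (rotation vector, rad) and "tvec" (3), from world to camera coordinates, as OpenCV has them. Camera axes: x right, y down, z forward; pixel columns grow to the right and rows downward; lengths in m; the calibration is good to about 2 mm. A picture is of the moment at which its call begins. There is no depth.
- job.close_job(): hands the job in; it is judged then, once.
The state is a dict: "time_s": time; "q": joint angles; "qvel": joint speeds; "joint_efforts": joint torques, N m; "position": TCP position; "tool_rot": TCP orientation; "ft_force": force on the tool from outside, world axes, zero at the start; "wrist_torque": the same for the moment, N m; "grip_width": finger opening in m; "gripper_force": force on a finger pad.
Only numpy, scipy, OpenCV 4.12 (cv2) and the standard library are available. Lean on these libraries where they do the work, as an engineer would, in place of code of your own. Each camera call takes 0.05 s, during which the arm holds its last target. There are 200 camera calls.

## Task

The barrow wheel in the truing stand has a high spot just past its valve hole: with the larger of the two square box keys from the wooden block, tighten the two nipples that follow the valve hole up over the top of the rim, first the one next to the hole by a quarter turn, then the next one by a half turn (clockwise, looking down on the head). Feel the key fully onto each square and press only lightly; touch the wheel with nothing but the key, do not shift the wheel and do not turn its other nipples. Then stand the key back in a hole of the block, socket down, let go, and leave the other things where they are.

Things in the scene. Friction and masses are not known exactly. Their poses are not given: they have to be found in the camera images.
- wheel: tyreless steel barrow wheel, upright in the grey truing stand, its rim clamped so that it does not turn. Origin: hub centre, on the axle, 125 mm above the bench; x axis along the axle, rim in the y-z plane. Rim 64 mm wide; its bed's outer face at radius 96 mm, side flanges to radius 108 mm, 52 mm apart inside. 16 spokes, 22.5 degrees (37 mm) apart. The stand's fork ends 142 mm above the bench
- hub (a point): centre of the hub. Each nipple's axis is the line from here through its top point. Every nipple: brass square head, 12 mm across flats, 14 mm high (radius 96 to 110 mm), the last 2 mm a round crown tapering from 11 to 8 mm; an 8 mm round spoke end stands 3 mm above it
- valve_hole (a point): the valve hole (dark grommet, 17 mm across) in the rim bed, 16 to 38 degrees from the top of the wheel, on the wheel's -y side of it, midway between two nipples
- nip_1_top (a point): centre of the top of the square head of nipple 1, the one next to the valve hole on the side towards the top of the wheel; its axis leans 5 to 26 degrees from upright
- nip_2_top (a point): centre of the top of the square head of nipple 2, the next one over the top, 22.5 degrees on towards the wheel's +y; leans up to 18 degrees from upright
- nip_3_top (a point): centre of the top of the square head of nipple 3, the one after nipple 2: to be left alone
- nip_1 (a joint): nipple 1 (next to the valve hole): a quarter turn wanted. How far it has been tightened since the start, rad (starts at 0; clockwise seen from outside the rim is positive; 1.571 = a quarter turn). It stays where it is left; about 0.1 N m turns it. It does not tell how the square's flats lie: they lie at any angle, different at each nipple, to be felt or seen
- nip_2 (a joint): nipple 2: a half turn wanted. How far it has been tightened since the start, rad (starts at 0; clockwise seen from outside the rim is positive; 1.571 = a quarter turn). It stays where it is left; about 0.1 N m turns it. It does not tell how the square's flats lie: they lie at any angle, different at each nipple, to be felt or seen
- nip_3 (a joint): nipple 3, after nipple 2: to be left alone. Same meaning of the value
- nip_below (a joint): nipple on the other, lower side of the valve hole: to be left alone. Same meaning of the value
- key: the larger square box key, 96 mm tall, about 220 g, standing socket down in a hole of the block. Origin: centre of the socket's mouth, z axis up to the handle. Steel socket 24 mm square, 20 mm high, with a square bore 13.8 mm wide, 14 mm deep. Round 14 mm shaft; black square handle 26 x 26 mm from 42 to 96 mm above the mouth. Flats of bore and handle are parallel to the body's x and y axes
- key_grip (a point): middle of the key's handle, 69 mm above the mouth. On a nipple the key has about 9 degrees of play either way. Fully on, the bore's floor meets the spoke end and the mouth is 11 mm below the head's top; not lined up with the square, it stops with the mouth 2 to 7 mm below the head's top; a small turn back or forth lets it drop
- block: wooden tool block fixed on the bench, 64 x 190 x 36 mm. Origin: centre of its underside; long side along its y axis. Two round holes 38 mm wide and 28 mm deep (floor 8 mm above the bench)
- block_hole0 (a point): centre of the mouth of one hole, 36 mm above the bench
- block_hole1 (a point): centre of the mouth of the other hole, 36 mm above the bench
- small_key: the smaller box key, 76 mm tall, handle 19 mm square, in the other hole: does not fit, leave it alone. Origin: centre of its socket's mouth
- elbow: brass pipe elbow, about 60 x 60 x 35 mm, bystander; origin under its corner
- stock_box: small open cardboard box of spare nipples, 120 x 90 x 45 mm, bystander; origin under its centre
- tape_roll: white roll of sealing tape, 72 mm across, 19 mm high, bystander; origin under its centre
Mind the look-alikes: they are no part of the job. What is shaped like the block but green is not meant.

How it is judged:
By the outcome, as a careful person would: the job done as asked, in the order asked, and still so for the second after the job is handed in, with the robot touching nothing.
It also fails if it takes over 72 s, if anything falls off the work surface, if the arm or the gripper's body presses on something with over 40 N, if the wrist force passes 120 N, or if a joint passes its speed limit or range.

## Working session

There is one attempt and no reset: what is moved stays moved. The work goes in short steps, Python scripts to look and compute and a shell command to move; the robot and the scene stay as the last step left them, time stands still between calls to the robot, and variables do not carry over. Pictures are saved under pics/ and viewed, at most 10 in all, crops included, and the job is handed in when it is done.

```bash
mkdir -p pics; python3 - <<'E'
from rig import observe, optics, env
import cv2,numpy as np
s=observe();print(s, env.tcp_to_grasp)
for n in ["top","side"]:
    d=optics.get_image(n);cv2.imwrite(f"pics/{n}0.png",cv2.resize(d["pixels"][:,:,::-1],(784,588)))
    R=cv2.Rodrigues(d["rvec"])[0];print(n,d["mtx"].tolist(),(-R.T@np.ravel(d["tvec"])).tolist(),R.round(3).tolist())
E
```

```text
{'time_s': 0.0, 'q': array([-8.04598013e+01,  2.18392920e+01,  7.43858219e+01, -1.19941374e-03,
        8.38576128e+01, -1.23349449e+01]), 'qvel': array([0.01175329, 0.02518956, 0.06011038, 0.0142185 , 0.04301054,
       0.02798796]), 'joint_efforts': array([-1.30330747e-03, -4.48467028e+01, -2.31276995e+01, -2.37395470e-04,
        4.84433142e-03, -1.30041066e-06]), 'position': array([ 0.20487086, -0.51009414,  0.23072141]), 'tool_rot': array([[ 9.27997176e-01,  3.72587136e-01, -2.59829396e-04],
       [ 3.72587115e-01, -9.27996134e-01,  1.42043533e-03],
       [ 2.88115256e-04, -1.41496906e-03, -9.99998957e-01]]), 'ft_force': array([-0.26803901, -0.28213595, -0.27010857]), 'wrist_torque': array([-0.03914603,  0.03255662, -0.02128647]), 'gripper_force': 0.0, 'grip_width': 0.08523439645552335} 0.0187
top [[379.1971950398671, 0.0, 274.01336518216124], [0.0, 379.1971950398671, 205.6832829311531], [0.0, 0.0, 1.0]] [0.4385393825988947, 0.03336049468829883, 1.1720637457718213] [[0.007, -1.0, 0.002], [-0.991, -0.007, -0.133], [0.133, -0.001, -0.991]]
side [[481.7927771322386, 0.0, 280.91425711156484], [0.0, 481.7927771322386, 210.79337478279672], [0.0, 0.0, 1.0]] [0.09501831860544557, -1.0531636080271836, 0.7805921964548115] [[0.907, -0.42, -0.025], [-0.212, -0.404, -0.89], [0.364, 0.812, -0.456]]
```

View pics/top0.png

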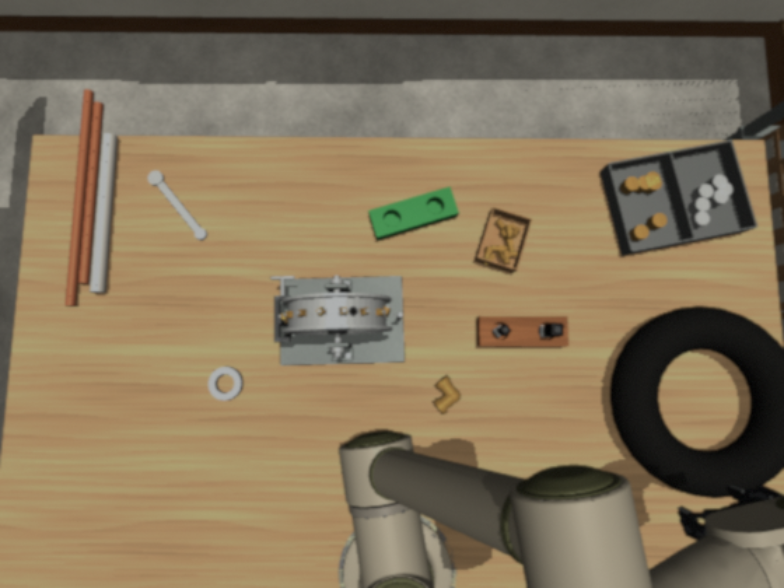

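View pics/side0.png

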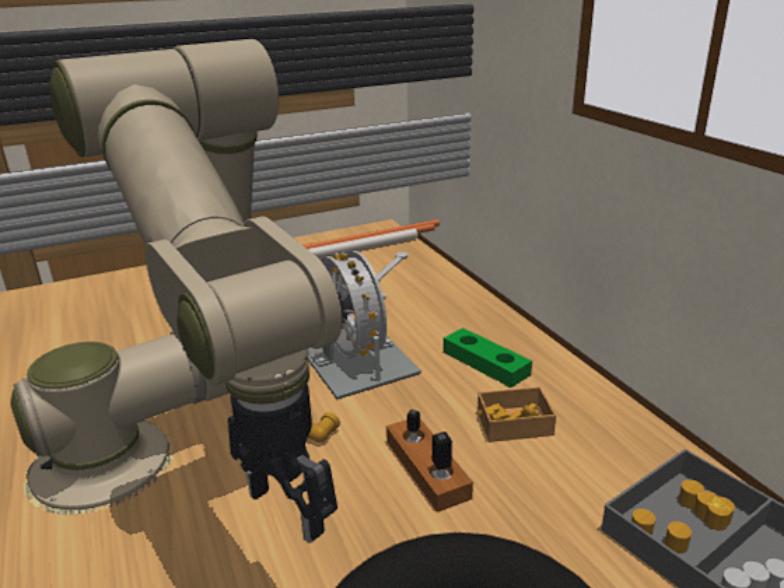

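Candidates for the key (top image pixels): large black-handled key in the wooden block (551,330), small key in the same block (501,330). The green block (413,213) is empty. I choose the (551,330) one. The valve hole is at (353,310), so nip_1 is (344,311), nip_2 (321,311) and nip_3 (302,313).

```bash
cat > h.py <<'E'
import numpy as np, cv2
from scipy.spatial.transform import Rotation as Ro
from rig import observe, optics, env
def cam(n):
    d=optics.get_image(n); d["R"]=cv2.Rodrigues(np.array(d["rvec"],float))[0]; d["c"]=-d["R"].T@np.ravel(d["tvec"]); return d
def at_z(d,u,v,z):
    r=d["R"].T@np.linalg.inv(d["mtx"])@[u,v,1.]; return d["c"]+r*(z-d["c"][2])/r[2]
def proj(d,P): return cv2.projectPoints(np.array(P,float).reshape(-1,1,3),np.array(d["rvec"],float),np.array(d["tvec"],float),d["mtx"],None)[0].reshape(-1,2)
def rot(z,y):  # tool axes: z dir, y approx
    z=np.array(z,float);z/=np.linalg.norm(z);y=np.array(y,float);y-=z*(y@z);y/=np.linalg.norm(y);return np.c_[np.cross(y,z),y,z]
def plan(p,R,n,p0=None,R0=None):
    s=observe(); p0=s["position"] if p0 is None else p0; R0=s["tool_rot"] if R0 is None else R0
    w=Ro.from_matrix(R0.T@R).as_rotvec()/n; d=(np.array(p)-p0)/n
    for i in range(n):
        print((*w.round(4).tolist(),*((R0@Ro.from_rotvec(w*i).as_matrix()).T@d).round(4).tolist()))
E
python3 - <<'E'
from h import *
d=cam("top");s=1/1.4
for n,u,v,z in [("bigkey",551,330,.104),("small",501,330,.084),("blockL",479,331,.036),("blockR",567,331,.036),("nip1",344,311,.235),("nip2",321,311,.235),("nip3",302,313,.23),("valve",353,310,.215),("elbow",447,394,.03)]:
    print(n,at_z(d,u*s,v*s,z).round(4))
im=d["pixels"][:,:,::-1]
a=cv2.resize(im[180:280,185:300],None,fx=5,fy=5,interpolation=cv2.INTER_CUBIC);b=cv2.resize(im[210:260,330:415],None,fx=3,fy=3)
a[:b.shape[0],-b.shape[1]:]=b
cv2.imwrite("pics/crop.png",a)
# view pose above key, camera check
w=cam("wrist");o=observe();print("wristcam in tool",(o["tool_rot"].T@(w["c"]-o["position"])).round(3),(w["R"]@o["tool_rot"]).round(2).tolist(),w["mtx"][0,0])
E
```

```text
bigkey [ 0.4987 -0.3047  0.104 ]
small [ 0.4991 -0.2087  0.084 ]
blockL [ 0.4993 -0.1723  0.036 ]
blockR [ 0.5006 -0.3604  0.036 ]
nip1 [0.5223 0.1022 0.235 ]
nip2 [0.522  0.1429 0.235 ]
nip3 [0.5187 0.1772 0.23  ]
valve [0.526  0.0875 0.215 ]
elbow [ 0.3662 -0.1034  0.03  ]
wristcam in tool [ 0.079  0.    -0.143] [[0.0, 1.0, 0.0], [-0.95, 0.0, -0.3], [-0.3, -0.0, 0.95]] 338.35382454490883
```

View pics/crop.png

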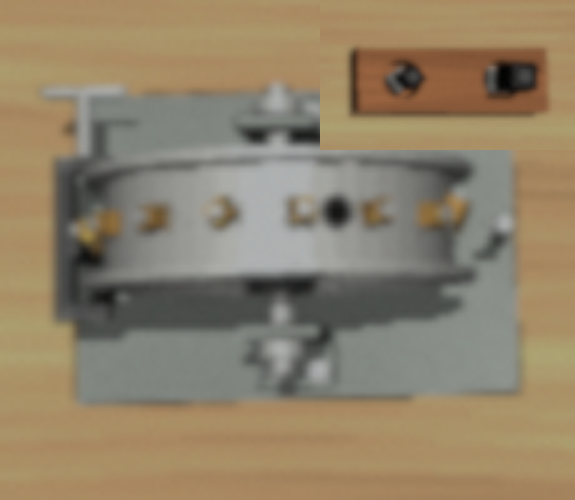

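Crop: the valve hole is at (337,210), nip_1 at (302,210), nip_2 at (222,210). The inset shows the big key's handle at the right (515,78) and the small key at the left. That confirms the choice.

```bash
python3 - <<'E'
from h import *
plan([.499,-.305,.24],rot([0,0,-1],[0,1,0]),16)
E
```

```text
(-0.0, -0.0001, -0.1725, 0.0218, -0.0051, -0.0006)
(-0.0, -0.0001, -0.1725, 0.0224, -0.0012, -0.0006)
(-0.0, -0.0001, -0.1725, 0.0223, 0.0026, -0.0006)
(-0.0, -0.0001, -0.1725, 0.0215, 0.0064, -0.0006)
(-0.0, -0.0001, -0.1725, 0.0201, 0.01, -0.0006)
(-0.0, -0.0001, -0.1725, 0.018, 0.0133, -0.0006)
(-0.0, -0.0001, -0.1725, 0.0155, 0.0162, -0.0006)
(-0.0, -0.0001, -0.1725, 0.0125, 0.0186, -0.0006)
(-0.0, -0.0001, -0.1725, 0.0091, 0.0205, -0.0006)
(-0.0, -0.0001, -0.1725, 0.0055, 0.0217, -0.0006)
(-0.0, -0.0001, -0.1725, 0.0016, 0.0224, -0.0006)
(-0.0, -0.0001, -0.1725, -0.0022, 0.0223, -0.0006)
(-0.0, -0.0001, -0.1725, -0.006, 0.0216, -0.0006)
(-0.0, -0.0001, -0.1725, -0.0096, 0.0202, -0.0006)
(-0.0, -0.0001, -0.1725, -0.013, 0.0183, -0.0006)
(-0.0, -0.0001, -0.1725, -0.0159, 0.0158, -0.0006)
```

```bash
python3 -m jog '[[0,0,-0.1725,0.0218,-0.0051,-0.0006,100],[0,0,-0.1725,0.0224,-0.0012,-0.0006,100],[0,0,-0.1725,0.0223,0.0026,-0.0006,100],[0,0,-0.1725,0.0215,0.0064,-0.0006,100],[0,0,-0.1725,0.0201,0.01,-0.0006,100],[0,0,-0.1725,0.018,0.0133,-0.0006,100],[0,0,-0.1725,0.0155,0.0162,-0.0006,100],[0,0,-0.1725,0.0125,0.0186,-0.0006,100],[0,0,-0.1725,0.0091,0.0205,-0.0006,100],[0,0,-0.1725,0.0055,0.0217,-0.0006,100]]'
python3 -m jog '[[0,0,-0.1725,0.0016,0.0224,-0.0006,100],[0,0,-0.1725,-0.0022,0.0223,-0.0006,100],[0,0,-0.1725,-0.006,0.0216,-0.0006,100],[0,0,-0.1725,-0.0096,0.0202,-0.0006,100],[0,0,-0.1725,-0.013,0.0183,-0.0006,100],[0,0,-0.1725,-0.0159,0.0158,-0.0006,100],[0,0,0,0,0,0,100]]'
python3 - <<'E'
from h import *
print(observe()["q"].round(1))
d=cam("wrist");im=d["pixels"][:,:,::-1].copy()
g=cv2.resize(im,(784,588))
cv2.imwrite("pics/wrist1.png",g);np.savez("w1.npz",**{k:d[k] for k in d})
print(proj(d,[[.499,-.305,.104],[.499,-.305,.036]])*1.4)
E
```

```text
time_s: 1.45
position: [0.3892, -0.3815, 0.2372]
tool_rot: [[-0.516, 0.857, -0.0], [0.857, 0.516, 0.0], [0.0, -0.0, -1.0]]
ft_force: [0.3, 0.3, -0.2]
grip_width: 0.0854
gripper_force: 0.0
time_s: 2.33
position: [0.4997, -0.3042, 0.2406]
tool_rot: [[-1.0, -0.002, -0.0], [-0.002, 1.0, 0.0], [0.0, 0.0, -1.0]]
ft_force: [0.4, 0.2, 0.3]
grip_width: 0.0853
gripper_force: 0.0
[ -42.9   25.    67.5    0.    87.5 -133. ]
[[399.2967213  266.04761356]
 [399.53052574 242.25129694]]
```

View pics/wrist1.png

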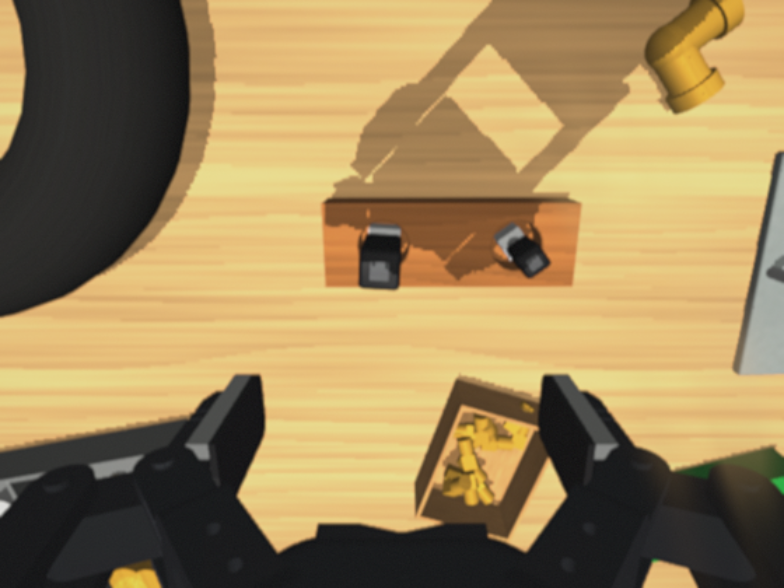

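The handle top face is at about (362,256)-(399,289), centre (380,272), nearly axis-aligned. The small key is at (532,258).

```bash
python3 - <<'E'
from h import *
d=dict(np.load("w1.npz"))
im=d["pixels"]
g=cv2.resize(im[:,:,::-1][155:225,240:305],None,fx=8,fy=8,interpolation=cv2.INTER_CUBIC)
g=np.clip(g.astype(float)*2,0,255).astype(np.uint8)
cv2.imwrite("pics/kc.png",g)
C=[at_z(d,u/1.4,v/1.4,.104) for u,v in [(362,256),(401,257),(399,289),(361,288)]]
print(np.round(C,4),np.mean(C,0))
E
```

```text
[[ 0.4927 -0.3277  0.104 ]
 [ 0.4933 -0.304   0.104 ]
 [ 0.5138 -0.3052  0.104 ]
 [ 0.5131 -0.3288  0.104 ]] [ 0.50322905 -0.31638813  0.104     ]
```

View pics/kc.png

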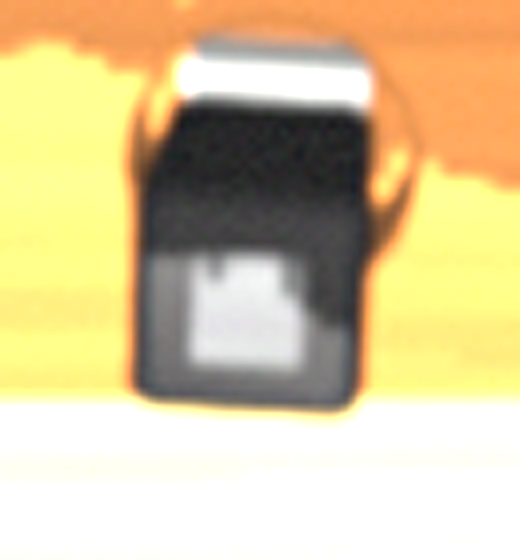

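Left/right edges at crop x≈140/358, bottom edge y≈406: yaw ≈ -2°, centre ≈ (0.502, -0.3165).

```bash
python3 -m jog '[[0,0,0.035,-0.0023,-0.0123,0.02,100],[0,0,0,0,0,0.0406,100],[0,0,0,0,0,0.0406,100],[0,0,0,0,0,0.0406,100],[0,0,0,0,0,0.0406,100],[0,0,0,0,0,0,100],[0,0,0,0,0,0,20],[0,0,0,0,0,0,20],[0,0,0,0,0,0,20],[0,0,0,0,0,0,20]]' 60
python3 -m jog '[[0,0,0,0,0,0,20],[0,0,0,0,0,0,10],[0,0,0,0,0,0,10]]' 60
```

```text
time_s: 3.62
position: [0.5016, -0.3176, 0.0596]
tool_rot: [[-0.999, 0.035, 0.001], [0.035, 0.999, -0.001], [-0.001, -0.001, -1.0]]
ft_force: [-0.6, 0.7, 6.8]
grip_width: 0.0255
gripper_force: 58.9
time_s: 4.0
position: [0.5016, -0.3176, 0.0596]
tool_rot: [[-0.999, 0.035, 0.001], [0.035, 0.999, -0.001], [-0.001, -0.001, -1.0]]
ft_force: [-1.0, 0.2, 6.8]
grip_width: 0.0256
gripper_force: 58.9
```

```bash
python3 -m jog '[[0,0,0,0,0,-0.03,10],[0,0,0,0,0,-0.05,10],[0,0,0,0,0,-0.055,10],[0,0,0,0,0,-0.055,10],[0,0,0,0,0,-0.055,10],[0,0,0,-0.001,0.0500,-0.055,10],[0,0,0,-0.001,0.0550,0,10],[0,0,0,-0.001,0.055,0,10],[0,0,0,-0.001,0.055,0,10],[0,0,0,-0.001,0.055,0,10]]'
python3 -m jog '[[0,0,0,0,0.055,0,10],[0,0,0,0,0.055,0,10],[0,0,0,0,0.055,0,10],[0,0,0,0,0,0,10],[0,0,0,0,0,0,10]]'
python3 - <<'E'
from h import *
s=observe();print(s["q"].round(1),s["ft_force"],s["wrist_torque"])
d=cam("wrist");np.savez("w2.npz",**d)
im=d["pixels"][:,:,::-1]
g=cv2.resize(im,(784,588),interpolation=cv2.INTER_CUBIC)
g=np.clip(g.astype(float)*1.3,0,255).astype(np.uint8)
cv2.imwrite("pics/wrist2.png",g)
E
```

```text
time_s: 5.25
position: [0.5148, -0.0537, 0.3496]
tool_rot: [[-0.999, 0.035, -0.001], [0.035, 0.999, 0.0], [0.001, 0.0, -1.0]]
ft_force: [1.0, 0.3, -2.0]
grip_width: 0.0256
gripper_force: 59.6
time_s: 5.88
position: [0.5208, 0.109, 0.3495]
tool_rot: [[-0.999, 0.035, -0.001], [0.035, 0.999, -0.0], [0.001, -0.0, -1.0]]
ft_force: [-0.1, -0.1, -1.7]
grip_width: 0.0251
gripper_force: 59.9
[ -0.9  16.8  62.6  -0.  100.6 -88.9] [-0.08903502 -0.12659142 -1.73873248] [-0.01779877  0.01690382 -0.02482923]
```

View pics/wrist2.png

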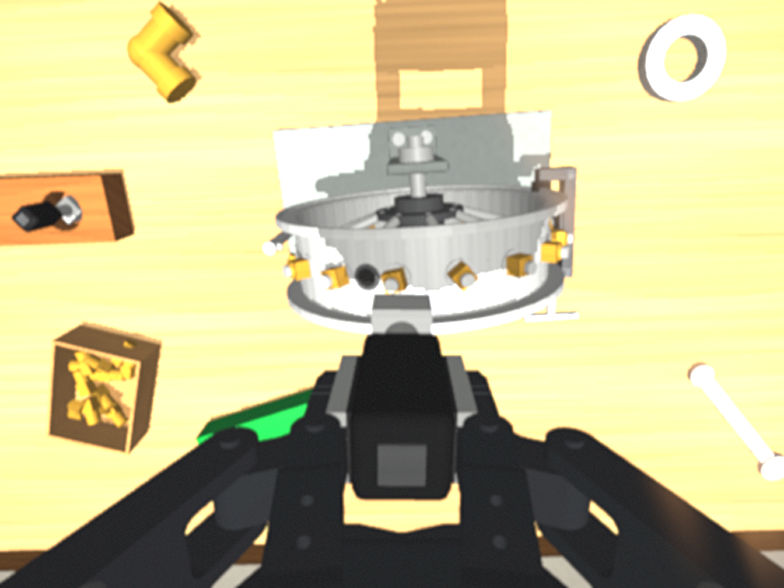

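The wheel is seen clearly: valve hole (367,277), nip_1 (396,280), nip_2 (462,274), nip_3 (519,265), nip_below (336,276), key socket (401,305). Next I measure the brass blobs and fit the wheel pose.

```bash
cat > fit.py <<'E'
from h import *
from scipy.optimize import least_squares
def blobs(d,box):
    u0,u1,v0,v1=box
    hsv=cv2.cvtColor(np.ascontiguousarray(d["pixels"][v0:v1,u0:u1]),cv2.COLOR_RGB2HSV)
    m=((hsv[...,0]>8)&(hsv[...,0]<30)&(hsv[...,1]>120)).astype(np.uint8)
    n,l,st,c=cv2.connectedComponentsWithStats(m)
    return [(st[i,4],*(c[i]+[u0,v0])) for i in range(1,n) if st[i,4]>25],m
def W(p,r,k): # point at radius r, k steps of 22.5deg from nip1 towards +y
    a=p[3]+k*np.radians(22.5); yv=np.array([-np.sin(p[2]),np.cos(p[2]),0])
    return np.array([p[0],p[1],.125])+r*(np.sin(a)*yv+np.cos(a)*np.array([0,0,1]))
E
python3 - <<'E'
from fit import *
d=dict(np.load("w2.npz"))
b,m=blobs(d,(200,400,165,215))
for x in b: print(np.round(x,1),np.round(np.array(x[1:])*1.4))
g=cv2.resize(d["pixels"][:,:,::-1][160:245,190:420],None,fx=3.4,fy=3.4,interpolation=cv2.INTER_CUBIC)
g2=cv2.resize(d["pixels"][:,:,::-1][183:213,260:350],None,fx=8.6,fy=8.6,interpolation=cv2.INTER_CUBIC)
h=np.zeros((g.shape[0]+g2.shape[0],max(g.shape[1],g2.shape[1]),3),np.uint8);h[:g.shape[0],:g.shape[1]]=g;h[g.shape[0]:,:g2.shape[1]]=g2
cv2.imwrite("pics/nz.png",h)
E
```

```text
[235.  393.8 177.5] [551. 249.]
[215.  212.7 190.8] [298. 267.]
[189.  369.2 188.6] [517. 264.]
[122.  327.8 195. ] [459. 273.]
[172.  240.8 197.3] [337. 276.]
[124.  282.6 197.9] [396. 277.]
```

View pics/nz.png

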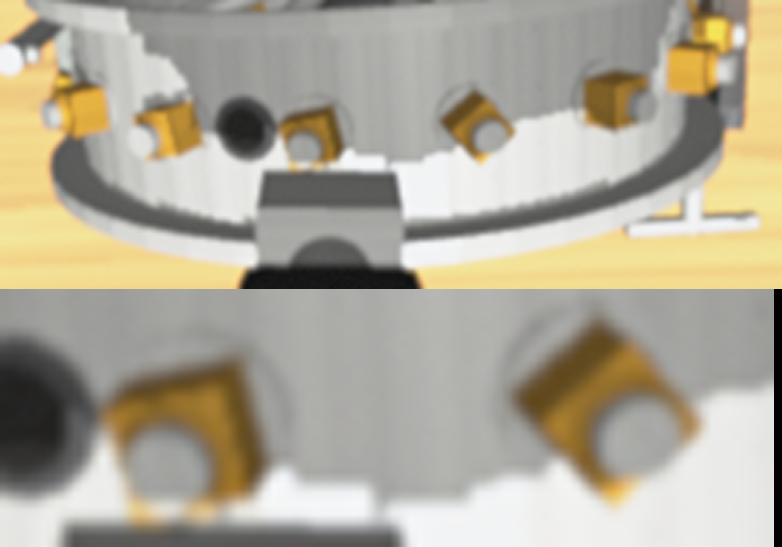

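Crop: spoke ends are at nip_1 (170,460), nip_2 (637,434) in the lower panel, and nip_3 (640,103), nip_below (142,138), valve hole (245,128) in the upper panel. The key mouth edge runs (263,172)-(397,172).

```bash
python3 - <<'E'
from fit import *
d=dict(np.load("w2.npz"))
obs=[(279.8,202.9,.113,0),(334.1,199.9,.113,1),(378.2,190.3,.113,2),(231.8,200.6,.113,-1),(262.1,197.6,.096,-.5),(205.3,194.1,.113,-2)]
U=np.array([o[:2] for o in obs])
f=lambda p:(proj(d,[W(p,o[2],o[3]) for o in obs])-U).ravel()
r=least_squares(f,[.52,.12,0,-.2]);print(r.x.round(4),np.degrees(r.x[2:]),r.fun.reshape(-1,2).round(1).tolist())
p=r.x;np.save("p.npy",p)
s=observe();T=lambda v:s["position"]+s["tool_rot"]@np.array(v)
P=[T(v) for v in [(.012,-.012,.0516),(.012,.012,.0516),(.012,-.012,.0316),(.012,.012,.0316)]]
print("key pred",proj(d,P).round(1).tolist(),"seen",[(267.4,210.6),(306.8,210.6),(265.9,221.2),(308.5,221.2)])
# flats
hsv=cv2.cvtColor(d["pixels"],cv2.COLOR_RGB2HSV);M=((hsv[...,0]>8)&(hsv[...,0]<30)&(hsv[...,1]>110)).astype(np.uint8)
for k in (0,1):
    c=W(p,0.096,k);ax=(W(p,.11,k)-c)/.014;wx=np.array([np.cos(p[2]),np.sin(p[2]),0]);wy=np.cross(ax,wx)
    S=8;res=[]
    uv=proj(d,[c])[0];u0,v0=int(uv[0])-22,int(uv[1])-16
    mm=cv2.resize(M[v0:v0+36,u0:u0+44],None,fx=S,fy=S)
    for a in range(0,90,3):
      for du in (-1,0,1):
       for dv in (-1,0,1):
        t=np.radians(a+45+90*np.arange(4));q=.006*2**.5*(np.cos(t)[:,None]*wx+np.sin(t)[:,None]*wy)
        pts=np.r_[q+c,q+c+ax*.0125]
        g=np.zeros_like(mm)
        cv2.fillPoly(g,[cv2.convexHull(((proj(d,pts)+[du,dv]-[u0,v0]+.5)*S).astype(np.int32))],1)
        t=np.linspace(0,6.28,20);ci=.004*(np.cos(t)[:,None]*wx+np.sin(t)[:,None]*wy)
        cv2.fillPoly(g,[cv2.convexHull(((proj(d,np.r_[c+ci+ax*.013,c+ci+ax*.017])+[du,dv]-[u0,v0]+.5)*S).astype(np.int32))],0)
        res.append(((g&mm).sum()/(g|mm).sum(),a,du,dv))
    res.sort(reverse=True);print(k,[(round(float(x[0]),3),)+x[1:] for x in res[:8]])
    print("top",W(p,.11,k).round(4),"axis",ax.round(3),"lean",np.degrees(np.arccos(ax[2])))
E
```

```text
[ 0.5239  0.1264  0.0457 -0.2101] [  2.61717049 -12.03769634] [[-1.2, 0.8], [-0.1, -0.3], [2.3, -0.0], [-0.3, 0.5], [0.4, -0.5], [-1.1, -0.3]]
key pred [[265.4, 208.9], [305.0, 209.0], [263.3, 220.4], [306.9, 220.4]] seen [(267.4, 210.6), (306.8, 210.6), (265.9, 221.2), (308.5, 221.2)]
0 [(0.567, 24, -1, 1), (0.566, 18, 0, 1), (0.566, 27, -1, 1), (0.563, 18, -1, 1), (0.563, 15, 0, 1), (0.562, 21, 0, 1), (0.562, 15, -1, 1), (0.561, 21, -1, 1)]
top [0.525  0.1035 0.2326] axis [ 0.01  -0.208  0.978] lean 12.03769634385519
1 [(0.628, 42, 1, 1), (0.627, 39, 1, 1), (0.627, 45, 1, 1), (0.614, 48, 1, 1), (0.611, 42, 0, 1), (0.61, 36, 1, 1), (0.607, 45, 0, 1), (0.607, 39, 0, 1)]
top [0.523  0.1464 0.2332] axis [-0.008  0.181  0.983] lean 10.462303656145025
```

```bash
cat >> fit.py <<'E'
L=.0516
def pose(p,k,phi,rm,corr=(0,0,0)):
    "TCP pose with key mouth at radius rm on nipple k, flats at phi deg (ccw seen from outside)"
    ax=(W(p,.11,k)-W(p,.096,k))/.014;wx=np.array([np.cos(p[2]),np.sin(p[2]),0]);wy=np.cross(ax,wx);a=np.radians(phi)
    R=rot(-ax,-np.sin(a)*wx+np.cos(a)*wy); return W(p,rm+L,k)+np.array(corr),R
E
python3 - <<'E'
from fit import *
d=dict(np.load("w2.npz"))
obs=[(279.8,202.9,.113,0),(334.1,199.9,.113,1),(378.2,190.3,.113,2),(231.8,200.6,.113,-1),(262.1,197.6,.096,-.5),(205.3,194.1,.113,-2)]
U=np.array([o[:2] for o in obs])
f=lambda p:(proj(d,[W(p,o[2],o[3])+[0,0,p[4]] for o in obs])-U).ravel()
r=least_squares(f,[.52,.12,0,-.2,0]);print(r.x.round(4),np.degrees(r.x[2:4]),r.fun.reshape(-1,2).round(1).tolist())
for k in(0,1):print(W(r.x,.11,k).round(4))
p=np.load("p.npy");P,R=pose(p,0,20,.126,(-.001,-.0016,0));print(P)
plan(P,R,8)
E
```

```text
[ 0.5256  0.1246  0.0397 -0.1904 -0.0054] [  2.27292228 -10.90899132] [[-0.5, 0.6], [-0.5, -0.4], [0.2, 0.1], [0.6, 0.4], [0.8, -0.5], [-0.7, -0.3]]
[0.5264 0.1038 0.233 ]
[0.5247 0.1467 0.2328]
[0.52461164 0.08779567 0.29869468]
(-0.0263, -0.0036, -0.0536, -0.0006, -0.0026, 0.0064)
(-0.0263, -0.0036, -0.0536, -0.0004, -0.0028, 0.0063)
(-0.0263, -0.0036, -0.0536, -0.0002, -0.0029, 0.0062)
(-0.0263, -0.0036, -0.0536, -0.0, -0.0031, 0.0061)
(-0.0263, -0.0036, -0.0536, 0.0002, -0.0033, 0.0061)
(-0.0263, -0.0036, -0.0536, 0.0004, -0.0034, 0.006)
(-0.0263, -0.0036, -0.0536, 0.0006, -0.0035, 0.0059)
(-0.0263, -0.0036, -0.0536, 0.0008, -0.0037, 0.0058)
```

```bash
python3 - <<'E'
from fit import *
p=np.array([.5250,.1253,.042,-.1985]);np.save("p.npy",p)
for k in(0,1):print(W(p,.11,k).round(4))
P,R=pose(p,0,20,.126,(-.001,-.0016,0));print(P)
plan(P,R,8)
E
```

```text
[0.5259 0.1036 0.2328]
[0.5241 0.1465 0.2329]
[0.52547051 0.08870834 0.29911255]
(-0.0248, -0.0035, -0.0532, -0.0007, -0.0025, 0.0063)
(-0.0248, -0.0035, -0.0532, -0.0005, -0.0026, 0.0062)
(-0.0248, -0.0035, -0.0532, -0.0003, -0.0028, 0.0062)
(-0.0248, -0.0035, -0.0532, -0.0002, -0.003, 0.0061)
(-0.0248, -0.0035, -0.0532, 0.0, -0.0031, 0.006)
(-0.0248, -0.0035, -0.0532, 0.0002, -0.0033, 0.006)
(-0.0248, -0.0035, -0.0532, 0.0004, -0.0034, 0.0059)
(-0.0248, -0.0035, -0.0532, 0.0006, -0.0035, 0.0058)
```

```bash
python3 -m jog '[[-0.0248,-0.0035,-0.0532,-0.0007,-0.0025,0.0063,10],[-0.0248,-0.0035,-0.0532,-0.0005,-0.0026,0.0062,10],[-0.0248,-0.0035,-0.0532,-0.0003,-0.0028,0.0062,10],[-0.0248,-0.0035,-0.0532,-0.0002,-0.003,0.0061,10],[-0.0248,-0.0035,-0.0532,0,-0.0031,0.006,10],[-0.0248,-0.0035,-0.0532,0.0002,-0.0033,0.006,10],[-0.0248,-0.0035,-0.0532,0.0004,-0.0034,0.0059,10],[-0.0248,-0.0035,-0.0532,0.0006,-0.0035,0.0058,10],[0,0,0,0,0,0,10],[0,0,0,0,0,0,10]]'
python3 - <<'E'
from fit import *
p=np.load("p.npy");s=observe();P,R=pose(p,0,20,.126,(-.001,-.0016,0))
print(s["q"].round(1),(R.T@(P-s["position"])).round(4),Ro.from_matrix(s["tool_rot"].T@R).as_rotvec().round(4),s["ft_force"].round(2),s["wrist_torque"].round(3))
d=cam("wrist");np.savez("w3.npz",**d)
m=s["position"]+s["tool_rot"]@[0,0,.0516]
print("mouth",proj(d,[m]),"nip1",proj(d,[W(p,.113,0)]))
g=cv2.resize(d["pixels"][:,:,::-1][170:270,200:350],None,fx=5,fy=5,interpolation=cv2.INTER_CUBIC)
cv2.imwrite("pics/w3.png",g)
E
```

```text
time_s: 7.18
position: [0.5258, 0.089, 0.2996]
tool_rot: [[-0.925, -0.38, -0.007], [-0.374, 0.906, 0.197], [-0.069, 0.185, -0.98]]
ft_force: [-0.3, 0.2, -1.5]
grip_width: 0.0252
gripper_force: 59.9
[  -8.7   17.5   70.4   11.2   94.1 -120.4] [ 0.0004 -0.0002  0.0005] [-0.0007  0.0013 -0.0008] [-0.27  0.2  -1.46] [-0.128 -0.065  0.002]
mouth [[286.80912603 227.12281593]] nip1 [[288.1656162  220.87089695]]
```

View pics/w3.png

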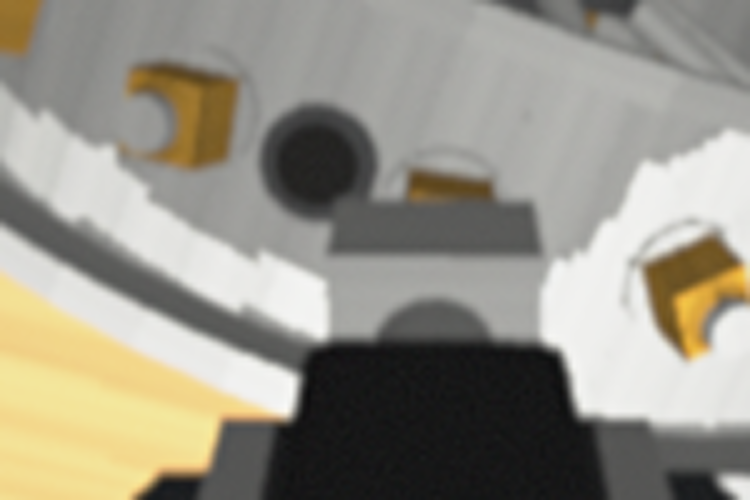

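Seen: the key axis is at u≈436, while nipple 1's base is centred at u≈451 (visible edge (412,170)-(493,180)). The key therefore has to go about 2 to 2.5 mm towards tool +y. Next I check the other direction.

```bash
python3 - <<'E'
from fit import *
d=dict(np.load("w3.npz"));s=observe()
T=lambda v:s["position"]+s["tool_rot"]@np.array(v)
q=lambda v:((proj(d,[T(v)])[0]-[200,170]+.5)*5).round(0)
print("mouth near edge",q([.012,0,.0516]),"shoulder",q([.012,0,.0316]),"seen 436,202 / 436,253")
print("base back edge if coaxial",q([.006,0,.0516+.030]),"1mm x:",q([.007,0,.0816]),"1mm y:",q([.006,.001,.0816]))
print("head top edge",q([.006,0,.0516+.018]))
E
```

```text
mouth near edge [439. 196.] shoulder [439. 254.] seen 436,202 / 436,253
base back edge if coaxial [438. 169.] 1mm x: [438. 163.] 1mm y: [445. 169.]
head top edge [438. 197.]
```

```bash
python3 -m jog '[[0,0,0,0,0.002,0,10],[0,0,0,0,0,0.006,10],[0,0,0,0,0,0.006,10],[0,0,0,0,0,0,10]]'; python3 -m jog '[[0,0,0,0,0,0.002,10],[0,0,0,0,0,0.002,10],[0,0,0,0,0,0,10]]';  python3 -m jog '[[0,0,0,0,0,0.002,10],[0,0,0,0,0,0.002,10],[0,0,0,0,0,0,10]]'
cat > st.py <<'E'
from fit import *
import sys
k=int(sys.argv[1]) if len(sys.argv)>1 else 0
p=np.load("p.npy");s=observe();R=s["tool_rot"];m=s["position"]+R@[0,0,L]
c=W(p,.096,k);ax=(W(p,.11,k)-c)/.014
wx=np.array([np.cos(p[2]),np.sin(p[2]),0]);wy=np.cross(ax,wx)
print("t",s["time_s"],"mouth r",round(float(ax@(m-[p[0],p[1],.125])),4),"phi",round(float(np.degrees(np.arctan2(-R[:,1]@wx,R[:,1]@wy))),1),"Ftool",(R.T@s["ft_force"]).round(2),"Ttool",(R.T@s["wrist_torque"]).round(3),"q6",s["q"][5].round(1),"grip",round(s["grip_width"],4))
E
python3 st.py
```

```text
time_s: 7.72
position: [0.5246, 0.0939, 0.2872]
tool_rot: [[-0.924, -0.381, -0.009], [-0.376, 0.905, 0.198], [-0.067, 0.186, -0.98]]
ft_force: [0.3, 0.1, -1.5]
grip_width: 0.0252
gripper_force: 59.9
time_s: 8.1
position: [0.5248, 0.0945, 0.2839]
tool_rot: [[-0.924, -0.381, -0.008], [-0.375, 0.906, 0.197], [-0.068, 0.185, -0.98]]
ft_force: [0.5, 0.4, -2.1]
grip_width: 0.0253
gripper_force: 59.9
time_s: 8.48
position: [0.525, 0.095, 0.2801]
tool_rot: [[-0.924, -0.381, -0.007], [-0.375, 0.906, 0.197], [-0.069, 0.184, -0.98]]
ft_force: [1.6, -1.1, -1.8]
grip_width: 0.0254
gripper_force: 60.1
t 8.475 mouth r 0.1064 phi 20.1 Ftool [-0.9  -1.94  1.52] Ttool [0.62  0.001 0.03 ] q6 -120.5 grip 0.0254
```

```bash
python3 -m jog '[[0,0,0,0,-0.0006,0,10],[0,0,0,0,0,0.0015,10],[0,0,0,0,0,0,10]]'; python3 st.py; python3 -m jog '[[0,0,0,0,0,0.0015,10],[0,0,0,0,0,0,10]]' >/dev/null; python3 st.py
```

```text
time_s: 8.85
position: [0.525, 0.095, 0.2782]
tool_rot: [[-0.924, -0.381, -0.008], [-0.375, 0.906, 0.197], [-0.068, 0.185, -0.98]]
ft_force: [0.6, -1.6, -4.0]
grip_width: 0.0253
gripper_force: 60.1
t 8.85 mouth r 0.1046 phi 20.1 Ftool [ 0.34 -2.37  3.59] Ttool [ 0.524  0.009 -0.035] q6 -120.5 grip 0.0253
t 9.1 mouth r 0.1032 phi 20.1 Ftool [-0.46 -2.88  2.78] Ttool [ 0.69   0.01  -0.021] q6 -120.5 grip 0.0254
```

```bash
python3 -m jog '[[0,0,0,0,-0.0006,0.001,10],[0,0,0,0,0,0.001,10],[0,0,0,0,0,0,10]]'>/dev/null; python3 st.py; python3 -m jog '[[0,0,0,0,0,0.0015,10],[0,0,0,0,0,0,10]]' >/dev/null; python3 st.py
```

```text
t 9.475 mouth r 0.1012 phi 20.1 Ftool [ 0.45 -1.15  2.35] Ttool [0.189 0.066 0.017] q6 -120.6 grip 0.0253
t 9.725 mouth r 0.0997 phi 20.1 Ftool [-0.13 -0.89  1.54] Ttool [ 0.211  0.053 -0.024] q6 -120.6 grip 0.0254
```

```bash
for i in 1 2; do python3 -m jog '[[0,0,0,0,0,0.0008,10],[0,0,0,0,0,0,10]]' >/dev/null; python3 st.py; done
```

```text
t 9.975 mouth r 0.0992 phi 20.1 Ftool [-0.09 -0.49  0.67] Ttool [0.125 0.193 0.006] q6 -120.6 grip 0.0255
t 10.225 mouth r 0.0991 phi 20.1 Ftool [ 1.98 -0.07 -5.67] Ttool [-0.011  0.52   0.008] q6 -120.6 grip 0.0253
```

```bash
python3 -m jog '[[0,0,0,0,0,-0.0008,10],[0,0,0,0,0,0,10]]' >/dev/null; python3 st.py; for i in 1 2 3 4 5 6 ; do python3 -m jog '[[0,0,0.035,0,0,0,10]]' >/dev/null; python3 st.py; done
```

```text
t 10.475 mouth r 0.0991 phi 20.1 Ftool [ 1.44  0.04 -2.85] Ttool [0.023 0.318 0.03 ] q6 -120.6 grip 0.0255
t 10.6 mouth r 0.0991 phi 18.0 Ftool [ 0.88 -0.58 -2.1 ] Ttool [ 0.113  0.246 -0.021] q6 -118.5 grip 0.0255
t 10.725 mouth r 0.0991 phi 15.9 Ftool [ 0.05 -1.53 -3.15] Ttool [0.151 0.185 0.008] q6 -116.5 grip 0.0255
t 10.85 mouth r 0.0991 phi 13.9 Ftool [-0.3  -1.73 -2.66] Ttool [0.206 0.174 0.008] q6 -114.5 grip 0.0256
t 10.975 mouth r 0.0991 phi 11.9 Ftool [ 0.91 -0.52 -2.33] Ttool [ 0.29   0.149 -0.013] q6 -112.5 grip 0.0253
t 11.1 mouth r 0.0991 phi 9.9 Ftool [ 0.07 -0.83 -3.48] Ttool [ 0.344  0.067 -0.006] q6 -110.5 grip 0.0256
t 11.225 mouth r 0.0991 phi 7.9 Ftool [ 0.36 -1.33 -2.16] Ttool [0.286 0.052 0.055] q6 -108.5 grip 0.0249
```

```bash
for i in 1 2 3 4 5 6 ; do python3 -m jog '[[0,0,0.035,0,0,0,10]]' >/dev/null; python3 st.py; done
```

```text
t 11.35 mouth r 0.0991 phi 5.9 Ftool [-0.35 -2.09 -2.87] Ttool [ 0.353 -0.013  0.013] q6 -106.5 grip 0.0256
t 11.475 mouth r 0.0991 phi 3.9 Ftool [ 0.34 -1.68 -2.42] Ttool [ 0.441 -0.092 -0.01 ] q6 -104.4 grip 0.0256
t 11.6 mouth r 0.0991 phi 1.9 Ftool [-1.34 -1.6  -3.63] Ttool [ 0.516 -0.042 -0.037] q6 -102.4 grip 0.0254
t 11.725 mouth r 0.0991 phi -0.1 Ftool [-0.25 -2.91 -4.38] Ttool [ 0.651 -0.068 -0.034] q6 -100.4 grip 0.025
t 11.85 mouth r 0.0991 phi -2.1 Ftool [-0.8  -3.04 -6.  ] Ttool [ 0.747  0.034 -0.131] q6 -98.4 grip 0.0253
t 11.975 mouth r 0.0991 phi -4.1 Ftool [-0.16 -4.19 -4.41] Ttool [ 0.87  -0.062 -0.061] q6 -96.4 grip 0.0251
```

```bash
python3 -m jog '[[0,0,0.035,0,-0.0006,-0.0004,10]]' >/dev/null; python3 st.py; for i in 1 2 3 ; do python3 -m jog '[[0,0,0.035,0,0,0,10]]' >/dev/null; python3 st.py; done
```

```text
t 12.1 mouth r 0.0991 phi -6.1 Ftool [-0.43 -0.82  0.37] Ttool [ 0.216 -0.272 -0.107] q6 -94.5 grip 0.0251
t 12.225 mouth r 0.0991 phi -8.1 Ftool [-1.59 -1.42 -0.95] Ttool [ 0.375 -0.257 -0.144] q6 -92.5 grip 0.0254
t 12.35 mouth r 0.0991 phi -10.1 Ftool [-1.49 -0.76  0.67] Ttool [ 0.299 -0.298 -0.095] q6 -90.5 grip 0.0257
t 12.475 mouth r 0.0992 phi -12.1 Ftool [-1.99 -0.29  0.62] Ttool [ 0.301 -0.285 -0.107] q6 -88.5 grip 0.0253
```

```bash
for i in 1 2; do python3 -m jog '[[0,0,0.07,0,0,0,10],[0,0,0.07,0,0,0,10],[0,0,0.07,0,0,0,10],[0,0,0.07,0,0,0,10],[0,0,0.07,0,0,0,10]]' >/dev/null; python3 st.py; done
```

```text
t 13.1 mouth r 0.0992 phi -32.3 Ftool [-1.5  -2.13  0.72] Ttool [ 0.404 -0.425 -0.139] q6 -68.4 grip 0.0254
t 13.725 mouth r 0.0992 phi -52.3 Ftool [-3.05 -1.81  0.24] Ttool [ 0.56  -0.598 -0.139] q6 -48.3 grip 0.0253
```

```bash
for i in 1 2; do python3 -m jog '[[0,0,0.07,-0.0003,-0.0002,0,10],[0,0,0.07,0,0,0,10],[0,0,0.07,0,0,0,10],[0,0,0.07,0,0,0,10]]' >/dev/null; python3 st.py; done
```

```text
t 14.225 mouth r 0.0991 phi -68.4 Ftool [-2.83 -1.73 -0.14] Ttool [ 0.469 -0.552 -0.043] q6 -32.3 grip 0.0253
t 14.725 mouth r 0.0992 phi -84.4 Ftool [-1.28 -1.69 -0.32] Ttool [ 0.446 -0.467 -0.119] q6 -16.3 grip 0.0252
```

```bash
python3 -m jog '[[0,0,0.062,0,0,0,10],[0,0,0.062,0,0,0,10],[0,0,0,0,0,0,10]]' >/dev/null; python3 st.py; for i in 1 2 3 4; do python3 -m jog '[[0,0,-0.035,0,0,0,10]]' >/dev/null;python3 st.py; done
```

```text
t 15.1 mouth r 0.0991 phi -91.3 Ftool [-1.71 -4.05 -0.91] Ttool [ 0.627 -0.512 -0.105] q6 -9.4 grip 0.0255
t 15.225 mouth r 0.0991 phi -89.2 Ftool [-2.09 -4.01 -0.27] Ttool [ 0.829 -0.477  0.035] q6 -11.5 grip 0.0252
t 15.35 mouth r 0.0992 phi -87.1 Ftool [-0.56 -3.19  0.55] Ttool [ 0.817 -0.333 -0.009] q6 -13.6 grip 0.0253
t 15.475 mouth r 0.0992 phi -85.1 Ftool [-0.17 -3.48  1.48] Ttool [ 0.788 -0.118  0.008] q6 -15.6 grip 0.0254
t 15.6 mouth r 0.0992 phi -83.1 Ftool [-0.03 -3.11  1.97] Ttool [ 0.741  0.046 -0.009] q6 -17.6 grip 0.0256
```

```bash
python3 -m jog '[[0,0,0,0,-0.0006,0,10],[0,0,0,0,0,0,10]]' >/dev/null; python3 st.py; python3 - <<'E'
from fit import *
p=np.load("p.npy");s=observe();m=s["position"]+s["tool_rot"]@[0,0,L];e=m-W(p,.0992,0);print("offset world",e.round(4));np.save("corr.npy",e)
E
python3 -m jog '[[0,0,0,0,0,-0.01,10],[0,0,0,0,0,-0.015,10],[0,0,0,0,0,-0.03,10],[0,0,0,0,0,0,10]]'; python3 st.py
python3 - <<'E'
from fit import *
p=np.load("p.npy");P,R=pose(p,1,40,.130,np.load("corr.npy"));print(P)
plan(P,R,13)
E
```

```text
t 15.85 mouth r 0.0994 phi -83.3 Ftool [-0.12 -1.07  2.8 ] Ttool [ 0.166 -0.136  0.027] q6 -17.4 grip 0.0257
offset world [-0.0014 -0.0013 -0.0001]
time_s: 16.35
position: [0.5259, 0.083, 0.3289]
tool_rot: [[-0.158, 0.987, -0.002], [0.968, 0.155, 0.197], [0.194, 0.029, -0.98]]
ft_force: [0.2, 0.2, -2.4]
grip_width: 0.0251
gripper_force: 60.3
t 16.35 mouth r 0.1567 phi -83.3 Ftool [-0.32  0.19  2.37] Ttool [ 0.009 -0.144  0.031] q6 -17.0 grip 0.0251
[0.52217785 0.15904181 0.30312813]
(0.0344, -0.013, -0.1631, 0.0053, 0.0006, 0.0031)
(0.0344, -0.013, -0.1631, 0.0052, 0.0015, 0.003)
(0.0344, -0.013, -0.1631, 0.0049, 0.0025, 0.0029)
(0.0344, -0.013, -0.1631, 0.0045, 0.0033, 0.0027)
(0.0344, -0.013, -0.1631, 0.0039, 0.0041, 0.0025)
(0.0344, -0.013, -0.1631, 0.0032, 0.0048, 0.0023)
(0.0344, -0.013, -0.1631, 0.0024, 0.0053, 0.0021)
(0.0344, -0.013, -0.1631, 0.0015, 0.0057, 0.0019)
(0.0344, -0.013, -0.1631, 0.0006, 0.0059, 0.0017)
(0.0344, -0.013, -0.1631, -0.0003, 0.006, 0.0015)
(0.0344, -0.013, -0.1631, -0.0013, 0.0059, 0.0013)
(0.0344, -0.013, -0.1631, -0.0022, 0.0057, 0.0011)
(0.0344, -0.013, -0.1631, -0.0031, 0.0053, 0.0009)
```

```bash
python3 -m jog '[[0.0344,-0.013,-0.1631,0.0053,0.0006,0.0031,10],[0.0344,-0.013,-0.1631,0.0052,0.0015,0.003,10],[0.0344,-0.013,-0.1631,0.0049,0.0025,0.0029,10],[0.0344,-0.013,-0.1631,0.0045,0.0033,0.0027,10],[0.0344,-0.013,-0.1631,0.0039,0.0041,0.0025,10],[0.0344,-0.013,-0.1631,0.0032,0.0048,0.0023,10],[0.0344,-0.013,-0.1631,0.0024,0.0053,0.0021,10],[0.0344,-0.013,-0.1631,0.0015,0.0057,0.0019,10]]' >/dev/null
python3 -m jog '[[0.0344,-0.013,-0.1631,0.0006,0.0059,0.0017,10],[0.0344,-0.013,-0.1631,-0.0003,0.006,0.0015,10],[0.0344,-0.013,-0.1631,-0.0013,0.0059,0.0013,10],[0.0344,-0.013,-0.1631,-0.0022,0.0057,0.0011,10],[0.0344,-0.013,-0.1631,-0.0031,0.0053,0.0009,10],[0,0,0,0,0,0,10],[0,0,0,0,0,0,10]]'; python3 st.py 1
python3 - <<'E'
from fit import *
p=np.load("p.npy");P,R=pose(p,1,40,.130,np.load("corr.npy"));s=observe()
print((R.T@(P-s["position"])).round(4),Ro.from_matrix(s["tool_rot"].T@R).as_rotvec().round(4))
d=cam("wrist");np.savez("w4.npz",**d)
q=lambda v:((proj(d,[s["position"]+s["tool_rot"]@np.array(v)])[0]-[200,170]+.5)*5).round(0)
print(q([.012,0,L]),q([.006,0,L+.034]),q([.007,0,L+.034]),q([.006,0.001,L+.034]))
cv2.imwrite("pics/w4.png",cv2.resize(d["pixels"][:,:,::-1][170:270,200:350],None,fx=5,fy=5,interpolation=cv2.INTER_CUBIC))
E
```

```text
time_s: 18.23
position: [0.5211, 0.1594, 0.3005]
tool_rot: [[-0.74, -0.673, 0.002], [-0.661, 0.726, -0.191], [0.128, -0.143, -0.981]]
ft_force: [0.1, 0.2, -2.8]
grip_width: 0.0253
gripper_force: 60.0
t 18.225 mouth r 0.1272 phi 39.9 Ftool [-0.58  0.5   2.72] Ttool [-0.137 -0.098  0.041] q6 -123.5 grip 0.0253
[-0.0002 -0.0014 -0.0025] [ 0.0053 -0.0038 -0.0009]
[441. 198.] [440. 162.] [440. 155.] [447. 162.]
```

View pics/w4.png

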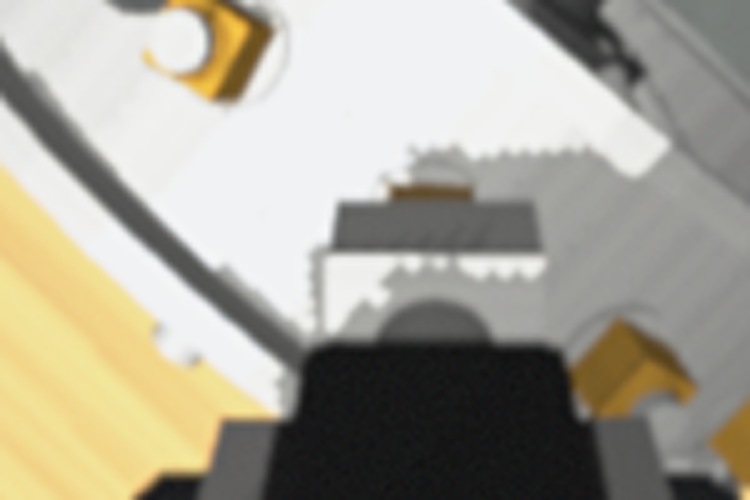

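The nipple 2 edge (388,187)-(475,187) is parallel to the key face, so the angle is right. Its centre is at u=431 against the key's 437, and v is about 13 px low. The key therefore has to go about 1 mm towards -y and 1.5 mm towards -x (tool).

```bash
python3 -m jog '[[0.005,-0.004,0,-0.0013,-0.0008,0,10],[0,0,0,0,0,0.006,10],[0,0,0,0,0,0.006,10],[0,0,0,0,0,0,10]]'>/dev/null; python3 st.py 1; for i in 1 2 3; do python3 -m jog '[[0,0,0,0,0,0.002,10],[0,0,0,0,0,0.001,10],[0,0,0,0,0,0,10]]'>/dev/null; python3 st.py 1; done
```

```text
t 18.775 mouth r 0.1149 phi 40.1 Ftool [-0.18  0.01  2.24] Ttool [-0.137 -0.105 -0.008] q6 -123.5 grip 0.0255
t 19.15 mouth r 0.1126 phi 40.1 Ftool [-0.52  0.51  2.06] Ttool [-0.117 -0.1   -0.004] q6 -123.5 grip 0.0255
t 19.525 mouth r 0.1095 phi 40.1 Ftool [0.31 0.25 1.5 ] Ttool [-0.203 -0.078 -0.016] q6 -123.4 grip 0.0256
t 19.9 mouth r 0.1066 phi 40.1 Ftool [-1.07  0.14  1.36] Ttool [-0.16  -0.114  0.038] q6 -123.4 grip 0.0256
```

```bash
for i in 1 2 3; do python3 -m jog '[[0,0,0,0,0,0.001,10],[0,0,0,0,0,0.001,10],[0,0,0,0,0,0,10]]'>/dev/null; python3 st.py 1; done
```

```text
t 20.275 mouth r 0.1045 phi 40.1 Ftool [-0.33 -0.33  2.74] Ttool [-0.101 -0.097 -0.061] q6 -123.4 grip 0.0256
t 20.65 mouth r 0.1026 phi 40.1 Ftool [-0.55  0.57  2.1 ] Ttool [-0.125 -0.09   0.007] q6 -123.4 grip 0.0253
t 21.025 mouth r 0.1006 phi 40.1 Ftool [0.35 0.6  2.1 ] Ttool [-0.158 -0.103 -0.002] q6 -123.4 grip 0.0252
```

```bash
for i in 1 2 3 4; do python3 -m jog '[[0,0,0,0,0,0.0006,10],[0,0,0,0,0,0,10]]'>/dev/null; python3 st.py 1; done
```

```text
t 21.275 mouth r 0.1 phi 40.1 Ftool [-0.58 -0.07  1.8 ] Ttool [-0.124 -0.118 -0.035] q6 -123.3 grip 0.0252
t 21.525 mouth r 0.0994 phi 40.1 Ftool [ 0.01 -0.72  2.43] Ttool [-0.092 -0.123 -0.022] q6 -123.3 grip 0.0252
t 21.775 mouth r 0.0989 phi 40.1 Ftool [-0.57 -0.16  3.18] Ttool [-0.131 -0.079  0.006] q6 -123.3 grip 0.0256
t 22.025 mouth r 0.0987 phi 40.1 Ftool [ 0.36  0.31 -3.07] Ttool [-0.316  0.032  0.002] q6 -123.3 grip 0.0252
```

Fully on. Now I turn it slowly to feel the contact.

```bash
python3 -m jog '[[0,0,0.07,0,0,-0.0004,10]]'>/dev/null; for i in 1 2 3 4 5 6 7 8; do python3 -m jog '[[0,0,0.026,0,0,0,10]]' >/dev/null; python3 st.py 1; done
```

```text
t 22.275 mouth r 0.0988 phi 34.6 Ftool [-0.11  0.12 -0.98] Ttool [-0.103 -0.062  0.066] q6 -117.8 grip 0.0255
t 22.4 mouth r 0.0988 phi 33.1 Ftool [ 0.16  1.16 -0.74] Ttool [-0.095 -0.09   0.041] q6 -116.3 grip 0.0253
t 22.525 mouth r 0.0988 phi 31.6 Ftool [-0.3  -0.72 -1.35] Ttool [-0.125 -0.069  0.007] q6 -114.8 grip 0.0253
t 22.65 mouth r 0.0987 phi 30.1 Ftool [-0.17 -0.32 -0.96] Ttool [-0.075 -0.009  0.003] q6 -113.3 grip 0.0251
t 22.775 mouth r 0.0988 phi 28.6 Ftool [ 0.73  0.95 -2.75] Ttool [-0.139  0.022  0.056] q6 -111.8 grip 0.0254
t 22.9 mouth r 0.0987 phi 27.1 Ftool [ 0.3   1.69 -2.63] Ttool [-0.223 -0.08   0.025] q6 -110.3 grip 0.0255
t 23.025 mouth r 0.0987 phi 25.6 Ftool [ 0.37  1.   -2.66] Ttool [-0.321 -0.064 -0.   ] q6 -108.8 grip 0.0255
t 23.15 mouth r 0.0987 phi 24.1 Ftool [ 0.3   1.59 -2.81] Ttool [-0.323 -0.085 -0.09 ] q6 -107.3 grip 0.0252
```

```bash
for i in 1 2 3 4; do python3 -m jog '[[0,0,0.026,0,0,0,10]]' >/dev/null; python3 st.py 1; done
```

```text
t 23.275 mouth r 0.0987 phi 22.6 Ftool [ 0.18  1.65 -2.15] Ttool [-0.336 -0.068 -0.121] q6 -105.8 grip 0.0253
t 23.4 mouth r 0.0987 phi 21.1 Ftool [-0.96  1.07 -2.97] Ttool [-0.338 -0.042 -0.143] q6 -104.3 grip 0.0255
t 23.525 mouth r 0.0987 phi 19.6 Ftool [-0.82  1.67 -2.77] Ttool [-0.389 -0.071 -0.11 ] q6 -102.8 grip 0.0252
t 23.65 mouth r 0.0987 phi 18.1 Ftool [ 0.45  1.51 -2.65] Ttool [-0.356 -0.063 -0.078] q6 -101.4 grip 0.0257
```

```bash
for i in 1 2; do python3 -m jog '[[0,0,0.09,0,0,-0.0002,10],[0,0,0.09,0,0,0,10],[0,0,0.09,0,0,0,10],[0,0,0.09,0,0,0,10],[0,0,0.09,0,0,0,10],[0,0,0.09,0,0,0,10]]' >/dev/null; python3 st.py 1; done
```

```text
t 24.4 mouth r 0.0988 phi -12.9 Ftool [-0.59 -0.46 -3.1 ] Ttool [ 0.089 -0.045 -0.135] q6 -70.3 grip 0.0256
t 25.15 mouth r 0.0987 phi -43.9 Ftool [-0.74 -1.6  -1.72] Ttool [ 0.391 -0.252 -0.089] q6 -39.4 grip 0.0255
```

```bash
for i in 1 2; do python3 -m jog '[[0,0,0.09,0,-0.0003,-0.0002,10],[0,0,0.09,0,0,0,10],[0,0,0.09,0,0,0,10],[0,0,0.09,0,0,0,10],[0,0,0.09,0,0,0,10],[0,0,0.09,0,0,0,10]]' >/dev/null; python3 st.py 1; done
```

```text
t 25.9 mouth r 0.0988 phi -74.8 Ftool [-2.52 -2.37 -0.53] Ttool [ 0.285 -0.398 -0.059] q6 -8.4 grip 0.0255
t 26.65 mouth r 0.0988 phi -105.8 Ftool [-2.86 -1.07  0.16] Ttool [ 0.119 -0.464 -0.119] q6 22.5 grip 0.0255
```

```bash
python3 -m jog '[[0,0,0.09,-0.0004,0,0,10],[0,0,0.09,0,0,0,10],[0,0,0.09,0,0,0,10],[0,0,0.09,0,0,0,10],[0,0,0.09,0,0,0,10],[0,0,0.09,0,0,0,10],[0,0,0.09,0,0,0,10],[0,0,0.09,0,0,0,10],[0,0,0.09,0,0,0,10],[0,0,0.05,0,0,0,10]]' >/dev/null; python3 st.py 1; python3 -m jog '[[0,0,0,0,0,0,10]]' >/dev/null; python3 st.py 1
```

```text
t 27.9 mouth r 0.0988 phi -155.0 Ftool [-2.92 -2.37 -0.5 ] Ttool [ 0.385 -0.483 -0.148] q6 71.7 grip 0.0251
t 28.025 mouth r 0.0988 phi -154.8 Ftool [-4.21 -1.9   0.41] Ttool [ 0.389 -0.725 -0.056] q6 71.5 grip 0.025
```

```bash
python3 -m jog '[[0,0,0.018,-0.0004,-0.0002,0,10],[0,0,0,0,0,0,10]]' >/dev/null; python3 st.py 1;  python3 -m jog '[[0,0,-0.07,0,0,0,10],[0,0,-0.07,0,0,0,10],[0,0,0,-0.0003,-0.0003,0,10]]' >/dev/null; python3 st.py 1; python3 -m jog '[[0,0,0,0,0,-0.005,10],[0,0,0,0,0,-0.01,10]]' >/dev/null; python3 st.py 1;python3 -m jog '[[0,0,0,0,0,-0.03,10],[0,0,0,0,0,-0.03,10],[0,0,0,0,0,0,10]]' ; python3 st.py 1
python3 - <<'E'
from fit import *
# view pose as at w2
plan([.521,.109,.35],rot([0,0,-1],[.035,.999,0]),14)
E
```

```text
t 28.275 mouth r 0.0989 phi -155.8 Ftool [-2.59 -2.43  3.85] Ttool [ 0.24  -0.68  -0.076] q6 72.6 grip 0.0253
t 28.65 mouth r 0.0992 phi -147.8 Ftool [-1.23  0.04  2.8 ] Ttool [ 0.122 -0.199  0.002] q6 64.6 grip 0.0255
t 28.9 mouth r 0.115 phi -147.9 Ftool [0.78 0.06 1.95] Ttool [0.167 0.121 0.022] q6 64.5 grip 0.025
time_s: 29.28
position: [0.5213, 0.1687, 0.3493]
tool_rot: [[0.824, 0.566, 0.015], [0.558, -0.807, -0.192], [-0.097, 0.166, -0.981]]
ft_force: [0.6, -0.5, -3.0]
grip_width: 0.0253
gripper_force: 60.2
t 29.275 mouth r 0.1769 phi -147.9 Ftool [0.47 0.24 3.07] Ttool [ 0.131  0.089 -0.036] q6 63.9 grip 0.0253
(-0.0037, 0.0178, -0.1781, -0.0024, 0.0034, 0.0008)
(-0.0037, 0.0178, -0.1781, -0.003, 0.003, 0.0007)
(-0.0037, 0.0178, -0.1781, -0.0035, 0.0024, 0.0007)
(-0.0037, 0.0178, -0.1781, -0.0039, 0.0017, 0.0006)
(-0.0037, 0.0178, -0.1781, -0.0041, 0.001, 0.0006)
(-0.0037, 0.0178, -0.1781, -0.0042, 0.0003, 0.0005)
(-0.0037, 0.0178, -0.1781, -0.0042, -0.0005, 0.0004)
(-0.0037, 0.0178, -0.1781, -0.0041, -0.0012, 0.0003)
(-0.0037, 0.0178, -0.1781, -0.0038, -0.0019, 0.0003)
(-0.0037, 0.0178, -0.1781, -0.0034, -0.0026, 0.0002)
(-0.0037, 0.0178, -0.1781, -0.0029, -0.0031, 0.0001)
(-0.0037, 0.0178, -0.1781, -0.0023, -0.0036, 0.0001)
(-0.0037, 0.0178, -0.1781, -0.0016, -0.004, 0.0)
(-0.0037, 0.0178, -0.1781, -0.0009, -0.0042, -0.0)
```

```bash
python3 -m jog '[[-0.0037,0.0178,-0.1781,-0.0024,0.0034,0.0008,10],[-0.0037,0.0178,-0.1781,-0.003,0.003,0.0007,10],[-0.0037,0.0178,-0.1781,-0.0035,0.0024,0.0007,10],[-0.0037,0.0178,-0.1781,-0.0039,0.0017,0.0006,10],[-0.0037,0.0178,-0.1781,-0.0041,0.001,0.0006,10],[-0.0037,0.0178,-0.1781,-0.0042,0.0003,0.0005,10],[-0.0037,0.0178,-0.1781,-0.0042,-0.0005,0.0004,10]]' >/dev/null; python3 -m jog '[[-0.0037,0.0178,-0.1781,-0.0041,-0.0012,0.0003,10],[-0.0037,0.0178,-0.1781,-0.0038,-0.0019,0.0003,10],[-0.0037,0.0178,-0.1781,-0.0034,-0.0026,0.0002,10],[-0.0037,0.0178,-0.1781,-0.0029,-0.0031,0.0001,10],[-0.0037,0.0178,-0.1781,-0.0023,-0.0036,0.0001,10],[-0.0037,0.0178,-0.1781,-0.0016,-0.004,0,10],[-0.0037,0.0178,-0.1781,-0.0009,-0.0042,0,10],[0,0,0,0,0,0,10],[0,0,0,0,0,0,10]]'
python3 - <<'E'
from fit import *
s=observe();t=rot([-.001,0,-1],[.035,.999,0]);print("q",s["q"].round(1),"to go",(s["tool_rot"].T@(np.array([.5208,.109,.3495])-s["position"])).round(4),Ro.from_matrix(s["tool_rot"].T@t).as_rotvec().round(4))
E
```

```text
time_s: 31.28
position: [0.5204, 0.1084, 0.3471]
tool_rot: [[-0.999, 0.039, -0.007], [0.039, 0.999, -0.001], [0.007, -0.002, -1.0]]
ft_force: [0.9, -1.1, -2.5]
grip_width: 0.0253
gripper_force: 60.1
q [-1.000e+00  1.700e+01  6.280e+01 -1.000e-01  1.006e+02 -8.880e+01] to go [-0.0003  0.0006 -0.0024] [-0.0017 -0.0057 -0.0038]
```

```bash
python3 -m jog '[[-0.0017,-0.0057,-0.0038,-0.0003,0.0006,-0.0024,10],[0,0,0,0,0,0,10]]' | sed -n 2p
python3 - <<'E'
from fit import *
d=cam("wrist");np.savez("w5.npz",**d);a=dict(np.load("w2.npz"))
g=lambda x:cv2.cvtColor(x["pixels"],cv2.COLOR_RGB2GRAY).astype(np.float32)
A=g(a);B=g(d)
x=np.r_[A[165:215,200:262].ravel()]
for n,u,v in [("nip1",281,199),("nip2",330,196),("nip3",370,189),("below",240,197),("valve",262,197)]:
    T=A[v-9:v+10,u-11:u+12];best=[]
    for ang in range(-24,25,4):
        M=cv2.getRotationMatrix2D((float(u),float(v)),ang,1);Ar=cv2.warpAffine(A,M,(560,420))[v-8:v+8,u-10:u+11]
        r=cv2.matchTemplate(B[v-16:v+16,u-18:u+19],Ar,cv2.TM_CCOEFF_NORMED);best.append((round(float(r.max()),3),ang,cv2.minMaxLoc(r)[3]))
    print(n,sorted(best,reverse=True)[:4])
c=lambda x:cv2.resize(x["pixels"][:,:,::-1][176:214,225:345],None,fx=6.5,fy=6.5,interpolation=cv2.INTER_CUBIC)
cv2.imwrite("pics/cmp.png",np.vstack([c(a),c(d)]))
E
```

```text
position: [0.5208, 0.1091, 0.3503]
nip1 [(0.939, 0, (8, 7)), (0.935, 4, (8, 7)), (0.932, -4, (8, 7)), (0.91, 8, (8, 7))]
nip2 [(0.981, 0, (8, 8)), (0.977, 4, (8, 8)), (0.967, -4, (8, 8)), (0.951, 8, (8, 8))]
nip3 [(0.975, 4, (8, 8)), (0.974, 0, (8, 8)), (0.969, -4, (7, 8)), (0.953, 8, (8, 8))]
below [(0.974, 0, (8, 8)), (0.966, -4, (8, 8)), (0.955, 4, (8, 8)), (0.926, -8, (8, 8))]
valve [(0.988, 0, (8, 8)), (0.988, -4, (8, 8)), (0.986, 4, (8, 8)), (0.98, -8, (8, 8))]
```

View pics/cmp.png

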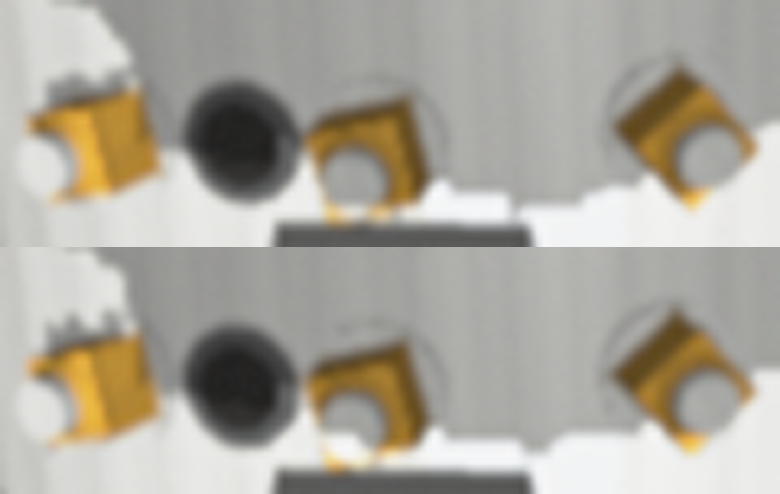

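Both heads look just as before, the same modulo 90°, and their neighbours are unchanged. Now I return the key to its hole.

```bash
python3 -m jog '[[0,0,0,0.0005,-0.0534,0,10],[0,0,0,0.0005,-0.0534,0,10],[0,0,0,0.0005,-0.0534,0,10],[0,0,0,0.0005,-0.0534,0,10],[0,0,0,0.0005,-0.0534,0,10],[0,0,0,0.0006,-0.0534,0,10],[0,0,0,0.0006,-0.0534,0,10],[0,0,0,0.0006,-0.0534,0,10],[0,0,0,0,0,0,10],[0,0,0,0,0,0,10]]'
python3 - <<'E'
from fit import *
s=observe();R=rot([.001,-.001,-1],[.035,.999,0])
print((s["tool_rot"].T@(np.array([.5016,-.3176,.0596])-s["position"])).round(4),Ro.from_matrix(s["tool_rot"].T@R).as_rotvec().round(4))
E
```

```text
time_s: 32.83
position: [0.5032, -0.3176, 0.3499]
tool_rot: [[-0.999, 0.032, -0.001], [0.032, 0.999, 0.001], [0.001, 0.001, -1.0]]
ft_force: [0.6, 0.4, -2.2]
grip_width: 0.0255
gripper_force: 60.4
[ 1.400e-03 -2.000e-04  2.903e-01] [ 0.0015 -0.0017  0.0034]
```

```bash
python3 -m jog '[[0.0015,-0.0017,0.0034,0.0014,-0.0002,0.04,10],[0,0,0,0,0,0.055,10],[0,0,0,0,0,0.055,10],[0,0,0,0,0,0.055,10],[0,0,0,0,0,0.04,10],[0,0,0,0,0,0,10],[0,0,0,0,0,0,10]]'; python3 - <<'E'
from fit import *
s=observe()
print((s["tool_rot"].T@(np.array([.5016,-.3176,.0596])-s["position"])).round(4))
E
```

```text
time_s: 33.7
position: [0.503, -0.3184, 0.1072]
tool_rot: [[-0.999, 0.034, 0.004], [0.034, 0.999, -0.004], [-0.004, -0.004, -1.0]]
ft_force: [0.3, -0.1, -1.7]
grip_width: 0.0253
gripper_force: 60.2
[0.0016 0.0009 0.0476]
```

```bash
python3 -m jog '[[0,0,0,0.0014,0.0008,0,10],[0,0,0,0,0,0.012,10],[0,0,0,0,0,0.012,10],[0,0,0,0,0,0,10]]'; python3 -m jog '[[0,0,0,0,0,0.01,10],[0,0,0,0,0,0.009,10],[0,0,0,0,0,0,10],[0,0,0,0,0,0,10]]'
```

```text
time_s: 34.2
position: [0.5001, -0.3171, 0.0796]
tool_rot: [[-0.999, 0.035, -0.001], [0.035, 0.999, 0.0], [0.001, 0.0, -1.0]]
ft_force: [-0.1, -0.4, -2.3]
grip_width: 0.0253
gripper_force: 60.3
time_s: 34.7
position: [0.5008, -0.3176, 0.0621]
tool_rot: [[-0.999, 0.035, 0.001], [0.035, 0.999, -0.002], [-0.001, -0.002, -1.0]]
ft_force: [-0.5, -0.1, -2.5]
grip_width: 0.0251
gripper_force: 60.3
```

```bash
for i in 1 2 3; do python3 -m jog '[[0,0,0,0,0,0.001,10],[0,0,0,0,0,0,10]]' | sed -n '2p;4p'|grep -v rot;python3 - <<'E'
from h import *
print(observe()["ft_force"].round(1))
E
done
```

```text
position: [0.5007, -0.3176, 0.0611]
ft_force: [-0.4, -0.6, -2.5]
[-0.4 -0.6 -2.5]
position: [0.5006, -0.3175, 0.0599]
ft_force: [-0.5, -0.2, -2.0]
[-0.5 -0.2 -2. ]
position: [0.5007, -0.3176, 0.0596]
ft_force: [-1.6, 1.6, 5.0]
[-1.6  1.6  5. ]
```

```bash
python3 -m jog '[[0,0,0,0,0,0,35],[0,0,0,0,0,0,40],[0,0,0,0,0,0,60],[0,0,0,0,0,0,100],[0,0,0,0,0,0,100],[0,0,0,0,0,0,100],[0,0,0,0,0,0,100],[0,0,0,0,0,0,100]]'; python3 -m jog '[[0,0,0,0,0,-0.02,100],[0,0,0,0,0,-0.04,100],[0,0,0,0,0,-0.04,100],[0,0,0,0,0,-0.04,100],[0,0,0,0,0,-0.04,100],[0,0,0,0,0,0,100],[0,0,0,0,0,0,100]]'
python3 - <<'E'
from fit import *
d=cam("wrist");a=dict(np.load("w1.npz"));np.savez("w6.npz",**d)
for n,x in (("before",a),("after",d)):
    g=x["pixels"].max(2)
    u0=proj(x,[[.5016,-.3176,.104]])[0];uu,vv=int(u0[0]),int(u0[1])
    m=(g[vv-30:vv+30,uu-30:uu+30]<75).astype(np.uint8);n_,l,st,c=cv2.connectedComponentsWithStats(m)
    i=1+np.argmax(st[1:,4]);print(n,"pred",u0.round(1),"dark blob",(c[i]+[uu-30,vv-30]).round(1),st[i])
E
```

```text
time_s: 36.45
position: [0.5007, -0.3176, 0.059]
tool_rot: [[-0.999, 0.035, 0.001], [0.035, 0.999, -0.001], [-0.001, -0.001, -1.0]]
ft_force: [-0.1, 0.4, -0.9]
grip_width: 0.0857
gripper_force: 0.0
time_s: 37.33
position: [0.5002, -0.317, 0.2382]
tool_rot: [[-0.999, 0.035, 0.0], [0.035, 0.999, -0.001], [-0.0, -0.001, -1.0]]
ft_force: [0.5, -0.3, -0.2]
grip_width: 0.0854
gripper_force: 0.0
before pred [270.5 192.9] dark blob [271.5 184.5] [ 17   5  32  39 855]
after pred [285.6 193.1] dark blob [285.9 185.4] [  15    4   33   38 1039]
```

The dark handle blob sits where it did before relative to the prediction, with the same size (33x38 px). The key is upright in its hole.

```bash
python3 -c "
from rig import job
print(job.close_job())"
```

```text
the job is handed in; nothing more can be done
None
```

I tightened nipple 1 by a quarter turn and then nipple 2 by a half turn, stood the larger key back in its hole in the wooden block, and handed the job in at about 37 s. The turn amounts come from where I felt each nipple start to turn, and the before/after picture agrees to within about 3°.

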